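Switch off the extraction branch that was left on

ROBOT

A 6-joint arm with a two-finger parallel gripper is mounted at the origin on the work surface. World frame = base frame: x ahead of the robot, y to its left, z up, the work surface at z = 0. Lengths are in mm, angles in rad, forces in N, time in s.
With the tool pointing down it reaches from about 350 to 775 mm from the base axis. Payload 7.3 kg.
Tool frame: the origin (TCP) lies midway between the tips of the shut fingers; the grasp point (between the pads) lies 19 mm behind it; z points along the fingers, y is the direction in which the jaws open and shut (so a half turn about z gives the same grasp; the last joint's range is limited). The gripper opens to 92 mm and grips with 3 to 60 N. Pads are 19 mm wide; open, the fingers measure 130 mm over their backs; the gripper's body (75 mm by 190 mm) begins 47 mm behind the grasp point.
Start: joints at [-1.314, 0.342, 1.524, -0, 1.275, -0.146], TCP at [205.821, -482.993, 226.741] pointing down, gripper open.
Joint ranges: [-2.53, 2.53], [-0.77, 2.02], [0.04, 2.7], [-1, 4.14], [0.28, 2.66], [-3.11, 3.11]. Speed limits (rad/s): [2.57, 2.57, 3.14, 3.14, 3.14, 3.14].

INTERFACE

Orientations are given as [roll, pitch, yaw] about the fixed x, y, z axes, in that order (R = Rz(yaw) Ry(pitch) Rx(roll)).
In Python, from plant import sensors, imaging, ticket gives the robot as it stands. The module is installed in compiled form; this text tells all that it offers.
- The arm moves only by the tool arm_command, never from a script. Its argument "increments" is one flat list of numbers, 5 for each row, row after row: the closure, from 0 (fully open) to 1 (shut), then the shift along the tool's x, y, z in mm, then the turn about the tool's z in degrees. In form: [hand, dx, dy, dz, spin, hand, dx, dy, dz, spin, ...]. A call has 1 to 20 rows; each row is the pose to reach, as a shift and turn from the pose commanded when the call began, along the tool's axes at that moment; what a row does not reach only later rows make up. A row lasts 1/8 s, in which the tool goes at most 62.5 mm and 10.7 degrees, less where a joint would pass 70% of its speed; a pose out of reach is approached as far as the arm can. A call with a gripper value outside its range is refused whole. The fingers move at their own pace and stop on an object; the grip force is fixed at half the most. Time passes only in rows, so rows that repeat a pose let the fingers close. It gives the time, the measured TCP pose, the force and the opening at its end, in the units of the state.
- sensors.get_obs(): the state, without advancing time (a new reading comes with each control period).
- imaging.capture(name): name is "scene" or "side" or "wrist"; returns the picture (420x560x3 uint8, blue, green, red); there is no depth.
- imaging.calibration(name): a dict with "fx", "fy", "cx", "cy" (pixels), "D" ([k1, k2, p1, p2, k3] as OpenCV has them; the pictures are not rectified), "world_to_cam" (4x4, takes a point from world to camera coordinates); the wrist camera has in their place "hand_eye" (4x4, takes a point from camera to tool coordinates, whose origin is the TCP and whose axes are the flange's). Camera axes: x right, y down, z forward; pixel columns grow to the right and rows downward; lengths in mm; the calibration is good to about 2 mm. A picture is of the moment at which its call begins: read the wrist's pose just before it. calibration takes no time and is no camera call.
- ticket.close_job(): hands the job in, once; it reports no verdict.
The state is a dict: "time": time; "joint_positions": joint angles; "dq": joint speeds; "tau": joint torques, N m; "tool_pos": TCP position; "tcp_rot": TCP orientation; "contact_force": force on the tool from outside, world axes, zero at the start; "moment": the same for the moment, N m; "grip_width": finger opening in mm.
Only numpy, scipy, OpenCV 4.12 (cv2) and the standard library are available. Lean on these libraries where they do the work, as an engineer would, in place of code of your own. Each camera call takes 0.05 s, during which the arm holds its last target. There are 200 camera calls.

TASK

One of the four fume-extraction keys on the switch box has been left latched down. Find it (a light tap on a key tells), then press it through so that it pops up again, without pushing any of the other keys home and without shifting the tools around the box.

Things in the scene. Friction and masses are not known exactly. Their poses are not given: they have to be found in the camera images.
- station: Switch box screwed to the bench: grey cast enclosure 110 mm (x) by 240 mm (y) by 62 mm high with an aluminium lid, two fixing feet on the bench beyond its ends and cable glands at the back. Origin: centre of its underside on the bench; x points away from the robot at yaw 0, y along the row of keys, z up.
- place_1 (a point): Key place 1, counted from the box's +y end: fixed point where the middle of a key's top stands when UP, 18 mm above the lid, 80 mm above the bench; it does not follow the key. Axes as the box's. Four like black keys, tops 34 (x) by 30 mm (y), in 4 mm high steel frames, stand in one row along the box's y, 46 mm apart, and move straight down.
- place_2 (a point): Key place 2, counted from the box's +y end: fixed point where the middle of a key's top stands when UP, 18 mm above the lid, 80 mm above the bench; it does not follow the key. Axes as the box's. Second from the left.
- place_3 (a point): Key place 3, counted from the box's +y end: fixed point where the middle of a key's top stands when UP, 18 mm above the lid, 80 mm above the bench; it does not follow the key. Axes as the box's. Third from the left.
- place_4 (a point): Key place 4, counted from the box's +y end: fixed point where the middle of a key's top stands when UP, 18 mm above the lid, 80 mm above the bench; it does not follow the key. Axes as the box's. Last, at the box's -y end.
- running_key (a joint): How far the key that starts latched is down from its up height, m, 0 = up. It stands at any of the four places. Latched: 0.005, its top 5 mm lower than an up key's, and it does not give below 3.5 N. Pressed to its firm stop at 0.0085 (4.6 N; past 0.008 is enough) and let go, it springs up.
- idle_key_1 (a joint): How far one of the three keys that start up is down, m, 0 = up; it stands at any of the four places. 2 N starts it moving, 0.3 N more per mm; it springs back when let go, but latches if pushed home (past about 0.0075; firm stop at 0.0085).
- idle_key_2 (a joint): How far one of the three keys that start up is down, m, 0 = up; it stands at any of the four places. 2 N starts it moving, 0.3 N more per mm; it springs back when let go, but latches if pushed home (past about 0.0075; firm stop at 0.0085).
- idle_key_3 (a joint): How far one of the three keys that start up is down, m, 0 = up; it stands at any of the four places. 2 N starts it moving, 0.3 N more per mm; it springs back when let go, but latches if pushed home (past about 0.0075; firm stop at 0.0085).
- spray_can: Aluminium spray can, 52 mm across, 165 mm tall, upright beside the left end (+y) of the box; origin at the centre of its underside. Loose bystander, to be left where it is.
- clamp: Steel G-clamp lying flat beside the right end (-y) of the box, about 140 by 100 mm, 16 mm high; origin in its middle on the bench. Loose bystander, to be left where it is.
- chip_hammer: Chipping hammer lying behind the box (+x side), 250 mm long, head about 135 mm across, 24 mm high; origin in the middle of its length on the bench, its x axis from handle to head. Loose bystander, to be left where it is.
- t_coupon: Welded T-piece of steel plate, 80 by 50 mm, 46 mm high, behind the right end of the box; origin in the middle of its underside. Loose bystander, to be left where it is.

How it is judged:
By the outcome, as a careful person would: the job done as asked, in the order asked, and still so for the second after the job is handed in, with the robot touching nothing.
It also fails if it takes over 48 s, if anything falls off the work surface, if the arm or the gripper's body presses on something with over 40 N, if the wrist force passes 120 N, or if a joint passes its speed limit or range.

## Working session

There is one attempt and no reset: what is moved stays moved. The work goes in short steps, Python scripts to look and compute and a tool call to move; the robot and the scene stay as the last step left them, time stands still between calls to the robot, and variables do not carry over. Pictures are saved under pics/ and viewed, about 8 in all and at most 12, crops included, and the job is handed in when it is done.

Besides the shell and the picture viewer there is one more tool, called after "Call:" in YAML: its name, and indented under it one key for each argument. arm_command: Moves the arm, as the interface text tells. Its arguments: {"type":"object","properties":{"increments":{"type":"array","items":{"type":"number"}}},"required":["increments"]}

```bash
mkdir -p pics; python3 - <<'E'
from plant import sensors, imaging
import cv2
o=sensors.get_obs()
print({k:o[k] for k in("time","tool_pos","tcp_rot","contact_force","grip_width")})
for n in("scene","side"):
    cv2.imwrite(f"pics/{n}0.png",imaging.capture(n)); print(n,imaging.calibration(n))
print(imaging.calibration("wrist"))
E
```

```text
{'time': 0.0, 'tool_pos': array([ 205.69110867, -482.58381831,  226.05089658]), 'tcp_rot': array([-3.14005659e+00, -1.66717083e-04,  4.02796842e-01]), 'contact_force': array([0.16420462, 0.02743092, 0.39723434]), 'grip_width': 92.14362295902505}
scene {'fx': 398.16329055730716, 'fy': 398.16329055730716, 'cx': 279.1173310368539, 'cy': 207.83670908558713, 'D': array([-0.06379935,  0.        ,  0.        ,  0.        ,  0.        ]), 'world_to_cam': array([[ 1.52644842e-02,  9.99831454e-01, -1.02009765e-02,
        -3.86287795e+01],
       [ 8.01753766e-01, -1.83352378e-02, -5.97373181e-01,
        -4.47367569e+02],
       [-5.97459533e-01,  9.39922192e-04, -8.01898512e-01,
         1.18925014e+03],
       [ 0.00000000e+00,  0.00000000e+00,  0.00000000e+00,
         1.00000000e+00]])}
side {'fx': 474.5270415536308, 'fy': 474.5270415536308, 'cx': 285.63030092803893, 'cy': 208.76229289722053, 'D': array([-0.06651669,  0.        ,  0.        ,  0.        ,  0.        ]), 'world_to_cam': array([[ 9.94725505e-01, -1.02553001e-01,  2.01305694e-03,
        -6.12859148e+02],
       [-7.45987643e-02, -7.36771188e-01, -6.72014316e-01,
         1.27764613e+02],
       [ 7.04002473e-02,  6.68319608e-01, -7.40535419e-01,
         1.20543565e+03],
       [ 0.00000000e+00,  0.00000000e+00,  0.00000000e+00,
         1.00000000e+00]])}
{'fx': 320.02602128573994, 'fy': 320.02602128573994, 'cx': 282.0382211927545, 'cy': 209.46285205237515, 'D': array([-0.06897274,  0.        ,  0.        ,  0.        ,  0.        ]), 'hand_eye': array([[-2.88578713e-05, -9.65924078e-01, -2.58825569e-01,
         7.08046778e+01],
       [ 9.99999896e-01,  9.01698063e-05, -4.48004639e-04,
        -1.14644691e+00],
       [ 4.56076719e-04, -2.58825554e-01,  9.65923974e-01,
        -1.59236518e+02],
       [ 0.00000000e+00,  0.00000000e+00,  0.00000000e+00,
         1.00000000e+00]])}
```

View pics/scene0.png

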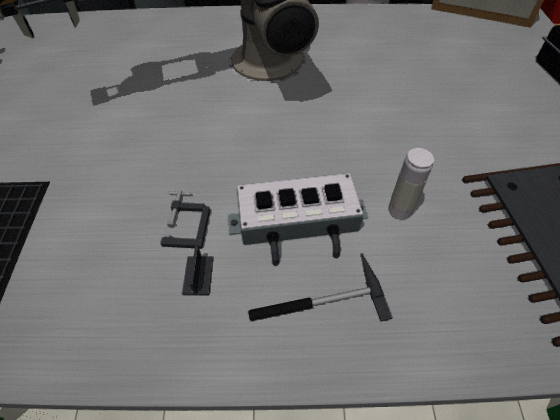

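View pics/side0.png

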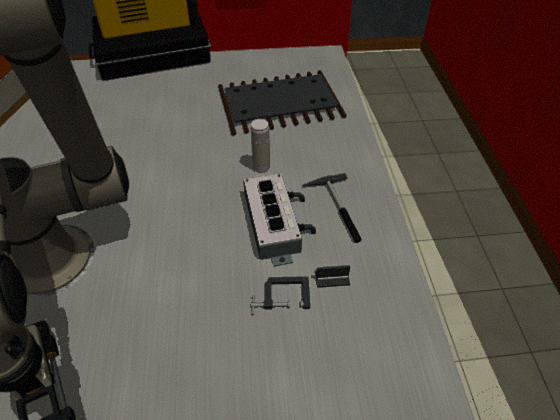

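The scene view shows the box lid around (300,200), with black keys at about (264,200), (287,197), (309,196) and (333,192). Place 1 is the rightmost. The can is at (412,185), the clamp at (190,225). In the side view the keys run from (266,186) down to (277,224).

```bash
cat > h.py <<'E'
import numpy as np, cv2
from plant import imaging, sensors
from scipy.spatial.transform import Rotation as R
def ray(n,px,T=None):
    c=imaging.calibration(n); K=np.array([[c["fx"],0,c["cx"]],[0,c["fy"],c["cy"]],[0,0,1]])
    u=cv2.undistortPoints(np.array(px,float).reshape(-1,1,2),K,c["D"]).reshape(-1,2)
    M=np.linalg.inv(c["world_to_cam"]) if T is None else T@c["hand_eye"]
    return M[:3,3],np.c_[u,np.ones(len(u))]@M[:3,:3].T
def plane(n,px,z,T=None):
    o,d=ray(n,px,T); return o+d*((z-o[2])/d[:,2:])
def tcp():
    o=sensors.get_obs(); T=np.eye(4); T[:3,:3]=R.from_euler("xyz",o["tcp_rot"]).as_matrix(); T[:3,3]=o["tool_pos"]; return T
def tri(n1,p1,n2,p2,T2=None):
    a,d=ray(n1,p1); b,e=ray(n2,p2,T2); out=[]
    for u,v in zip(d,e):
        s=np.linalg.lstsq(np.c_[u,-v],b-a,rcond=None)[0]; out.append(np.r_[(a+s[0]*u+b+s[1]*v)/2,np.linalg.norm(a+s[0]*u-b-s[1]*v)])
    return np.array(out)
def blobs(im,box,thr,amin,amax):
    x0,y0,x1,y1=box; g=cv2.cvtColor(im,cv2.COLOR_BGR2GRAY)[y0:y1,x0:x1]
    n,l,s,c=cv2.connectedComponentsWithStats((g<thr).astype(np.uint8))
    return [(c[i]+[x0,y0]).round(2).tolist()+[int(s[i,4])]+s[i,2:4].tolist() for i in range(1,n) if amin<s[i,4]<amax]
E
python3 - <<'E'
from h import *
A=blobs(cv2.imread("pics/scene0.png"),(240,175,362,222),60,60,600)
B=blobs(cv2.imread("pics/side0.png"),(246,175,300,240),60,40,500)
print(A);print(B)
a=sorted([k[:2] for k in A],key=lambda k:-k[0]); b=sorted([k[:2] for k in B],key=lambda k:k[1])
pa=plane("scene",a,80);pb=plane("side",b,80)
print(pa.round(1));print(pb.round(1))
if len(a)==len(b): print(tri("scene",a,"side",b).round(1))
E
```

```text
[[332.82, 192.0, 247, 18, 17], [309.62, 195.6, 234, 18, 16], [286.7, 197.28, 253, 17, 18], [263.65, 199.79, 253, 17, 18], [346.93, 219.73, 115, 40, 5]]
[[265.4, 185.8, 135, 14, 12], [250.32, 219.07, 189, 12, 49], [293.12, 195.31, 72, 13, 10], [270.61, 204.73, 295, 18, 24], [276.0, 223.51, 166, 15, 14]]
[[6.487e+02 1.554e+02 8.000e+01]
 [5.821e+02 1.356e+02 8.000e+01]
 [5.900e+02 8.970e+01 8.000e+01]
 [5.931e+02 4.510e+01 8.000e+01]
 [5.983e+02 5.000e-01 8.000e+01]]
[[574.4 125.8  80. ]
 [644.3  83.2  80. ]
 [582.7  55.6  80. ]
 [528.   11.8  80. ]
 [590.9  -9.2  80. ]]
[[ 5.860e+02  1.798e+02  1.010e+01  2.850e+01]
 [ 6.267e+02  1.082e+02  9.460e+01  6.710e+01]
 [ 5.794e+02  8.660e+01  5.610e+01  1.640e+01]
 [ 5.345e+02  5.310e+01  1.990e+01  2.180e+01]
 [ 5.912e+02 -3.000e-01  7.020e+01  1.100e+00]]
```

Call:
arm_command:
  increments: [0, 546, -303, 0, -74, 0, 546, -303, 0, -74, 0, 546, -303, 0, -74, 0, 546, -303, 0, -74, 0, 546, -303, 0, -74, 0, 546, -303, 0, -74, 0, 546, -303, 0, -74, 0, 546, -303, 0, -74, 0, 546, -303, 0, -74, 0, 546, -303, 0, -74, 0, 546, -303, 0, -74, 0, 546, -303, 0, -74, 0, 546, -303, 0, -74, 0, 546, -303, 0, -74, 0, 546, -303, 0, -74]

```text
time: 1.98
tool_pos: [589.2, 9.0, 227.0]
tcp_rot: [3.141, 0.0, 1.693]
contact_force: [0.2, 0.4, -0.1]
grip_width: 91.9
```

```bash
python3 - <<'E'
from h import *
T=tcp(); np.save("T1.npy",T); cv2.imwrite("pics/w1.png",imaging.capture("wrist"))
o=sensors.get_obs(); print(o["joint_positions"],T.round(3))
E
```

```text
[-1.14377132e-01  4.60640949e-01  1.33877817e+00 -1.16052443e-04
  1.34186286e+00 -2.36965854e-01] [[-1.22000e-01  9.93000e-01  0.00000e+00  5.89165e+02]
 [ 9.93000e-01  1.22000e-01 -0.00000e+00  9.00600e+00]
 [-0.00000e+00  0.00000e+00 -1.00000e+00  2.27014e+02]
 [ 0.00000e+00  0.00000e+00  0.00000e+00  1.00000e+00]]
```

View pics/w1.png

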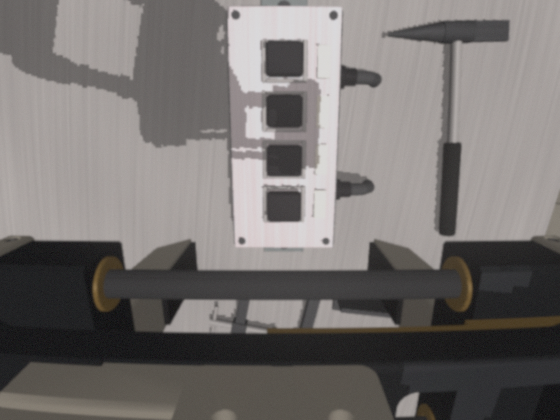

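The wrist view shows the lid from (231,8) to (333,247). The keys are at about (285,58), (285,110), (284,160) and (284,206), with place 1 at the top. The open fingers straddle the view below that.

```bash
python3 - <<'E'
from h import *
T=np.load("T1.npy"); im=cv2.imread("pics/w1.png")
K=blobs(im,(250,30,312,228),45,300,2500); print(K)
k=sorted([q[:2] for q in K],key=lambda q:q[1])
print(plane("wrist",k,80,T).round(1))
g=cv2.cvtColor(im,cv2.COLOR_BGR2GRAY)
m=cv2.inRange(im,(150,140,140),(255,255,255)); m[252:]=0
hsv=cv2.cvtColor(im,cv2.COLOR_BGR2HSV); print(im[150,240],im[225,310],im[150,180],im[20,290])
# screws at lid corners
px=[(231,8),(341,9),(333,247),(237,247)]
L=plane("wrist",px,62,T)[:,:2]; print(L.round(1))
r=cv2.minAreaRect(L.astype(np.float32)); print(r)
px=[(236,15),(334,15),(326,241),(242,241)]
S=plane("wrist",px,62,T)[:,:2]; print("screw mean",S.mean(0).round(1),"lid mean",L.mean(0).round(1))
ax=(S[0]+S[1]-S[2]-S[3]);print("yaw",np.arctan2(-ax[0],ax[1]))
c=L.mean(0);y=ax/np.linalg.norm(ax)
for i in range(4):print(i+1,(c+y*(69-46*i)).round(1))
# can: top of can in scene & side
for n,p,z in(("scene",(420,157),165),("side",(260,124),165)):print("can",plane(n,[p],z).round(0))
E
```

```text
[]Traceback (most recent call last):
  File "<stdin>", line 5, in <module>
  File "h.py", line 10, in plane
    o,d=ray(n,px,T); return o+d*((z-o[2])/d[:,2:])
        ~~~^^^^^^^^
  File "h.py", line 6, in ray
    u=cv2.undistortPoints(np.array(px,float).reshape(-1,1,2),K,c["D"]).reshape(-1,2)
      ~~~~~~~~~~~~~~~~~~~^^^^^^^^^^^^^^^^^^^^^^^^^^^^^^^^^^^^^^^^^^^^^
cv2.error: OpenCV(4.12.0) /io/opencv/modules/calib3d/src/undistort.dispatch.cpp:347: error: (-215:Assertion failed) CV_IS_MAT(_src) && CV_IS_MAT(_dst) && (_src->rows == 1 || _src->cols == 1) && (_dst->rows == 1 || _dst->cols == 1) && _src->cols + _src->rows - 1 == _dst->rows + _dst->cols - 1 && (CV_MAT_TYPE(_src->type) == CV_32FC2 || CV_MAT_TYPE(_src->type) == CV_64FC2) && (CV_MAT_TYPE(_dst->type) == CV_32FC2 || CV_MAT_TYPE(_dst->type) == CV_64FC2) in function 'cvUndistortPointsInternal'
```

```bash
python3 - <<'E'
from h import *
T=np.load("T1.npy"); im=cv2.imread("pics/w1.png")
g=cv2.cvtColor(im,cv2.COLOR_BGR2GRAY)
print([int(g[p]) for p in((58,285),(110,285),(160,284),(206,284))])
for t in(40,50,60,80):print(t,blobs(im,(262,36,306,224),t,500,2800))
px=[(231,8),(341,9),(333,247),(237,247)]
L=plane("wrist",px,62,T)[:,:2]; print(L.round(1)); print(cv2.minAreaRect(L.astype(np.float32)))
px=[(236,15),(334,15),(326,241),(242,241)]
S=plane("wrist",px,62,T)[:,:2]; print("screw mean",S.mean(0).round(1),"lid mean",L.mean(0).round(1))
ax=(S[0]+S[1]-S[2]-S[3]);print("yaw",np.arctan2(-ax[0],ax[1]))
c=L.mean(0);y=ax/np.linalg.norm(ax)
for i in range(4):print(i+1,(c+y*(69-46*i)).round(1))
print("tops",plane("wrist",[(285,58),(285,110),(284,160),(284,206)],80,T).round(1))
for n,p,z in(("scene",(420,157),165),("side",(260,124),165)):print("can",plane(n,[p],z).round(0))
E
```

```text
[68, 58, 58, 69]
40 []
50 []
60 [[285.47, 110.13, 786, 33, 31], [285.15, 158.25, 734, 33, 28]]
80 [[283.87, 58.33, 1229, 37, 35], [284.07, 110.37, 1116, 37, 33], [283.92, 159.45, 1031, 35, 30], [283.21, 205.87, 928, 33, 29]]
[[521.8 178.6]
 [622.7 190.2]
 [652.1 -41.6]
 [548.7 -54.4]]
((586.0233764648438, 68.38481903076172), (104.17986297607422, 234.4937286376953), 7.0218071937561035)
screw mean [585.2  68.7] lid mean [586.3  68.2]
yaw 0.11943849507844272
1 [578.1 136.7]
2 [583.6  91. ]
3 [589.   45.4]
4 [ 5.945e+02 -3.000e-01]
tops [[577.  137.3  80. ]
 [582.6  92.6  80. ]
 [587.4  46.9  80. ]
 [592.9   2.   80. ]]
can [[573. 287. 165.]]
can [[574. 284. 165.]]
```

Call:
arm_command:
  increments: [1, -9, 4, 40, 0, 1, -9, 4, 80, 0, 1, -9, 4, 110, 0, 1, -9, 4, 125, 0, 1, -9, 4, 132, 0, 1, -9, 4, 136, 0, 1, -9, 4, 138, 0, 1, -9, 4, 138, 0, 1, -9, 4, 138, 0, 1, -9, 4, 138, 0]

```text
time: 3.28
tool_pos: [594.6, 1.3, 89.0]
tcp_rot: [3.141, 0.0, 1.694]
contact_force: [0.5, -0.9, 0.5]
grip_width: 0.6
```

```bash
python3 - <<'E'
from h import *
o=sensors.get_obs(); print(o["tool_pos"],o["contact_force"],o["tcp_rot"],o["grip_width"])
cv2.imwrite("pics/s2.png",cv2.resize(imaging.capture("side")[120:280,200:380],None,fx=4,fy=3.7)[:600])
E
```

```text
[594.5726661    1.34451709  88.99482524] [ 0.50701929 -0.85147266  0.47346424] [3.14110026e+00 1.98207635e-04 1.69432445e+00] 0.5739011965027804
```

View pics/s2.png

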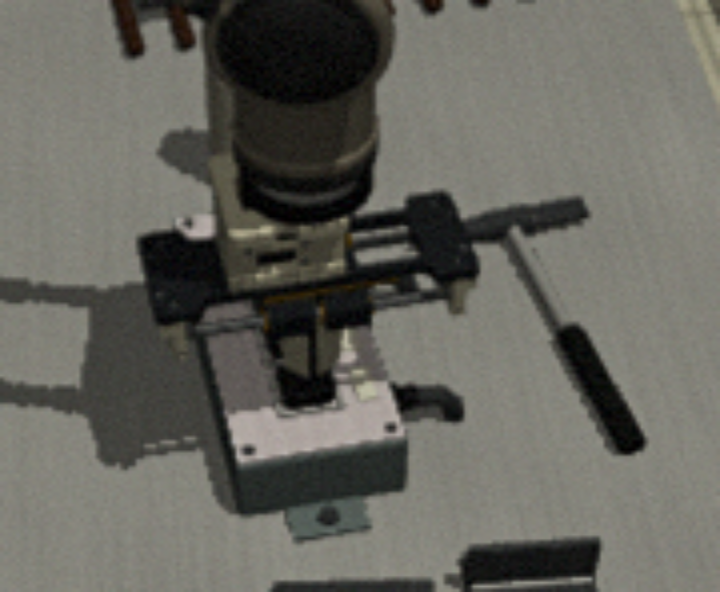

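The closed finger tips stand over the place 4 key, at about (308,385) in the crop, and clear of the other keys. Now a light tap, 3 mm below the up height.

Call:
arm_command:
  increments: [1, 0, 0, 4, 0, 1, 0, 0, 8, 0, 1, 0, 0, 10, 0, 1, 0, 0, 11, 0, 1, 0, 0, 12, 0, 1, 0, 0, 12, 0, 1, 0, 0, 12, 0]

```text
time: 4.2
tool_pos: [594.4, 1.3, 76.8]
tcp_rot: [-3.141, 0.0, 1.694]
contact_force: [-1.3, -0.5, 3.0]
grip_width: 0.5
```

```bash
python3 - <<'E'
from h import *
o=sensors.get_obs(); print(o["tool_pos"],o["contact_force"],o["moment"])
E
```

```text
[594.36992293   1.34303037  76.76074708] [-1.29884199 -0.53254306  3.01032858] [0.07631308 0.08595466 0.0293712 ]
```

3.0 N at 3 mm down matches an up key. Next is place 3.

Call:
arm_command:
  increments: [1, 0, 0, -6, 0, 1, 0, 0, -12, 0, 1, 20, 0, -12, 0, 1, 40, 0, -12, 0, 1, 46, 0, -12, 0, 1, 46, 0, -12, 0, 1, 46, 0, -8, 0, 1, 46, 0, -4, 0, 1, 46, 0, -2, 0, 1, 46, 0, -1, 0, 1, 46, 0, 0, 0, 1, 46, 0, 0, 0, 1, 46, 0, 0, 0]

```text
time: 5.82
tool_pos: [588.9, 46.9, 76.9]
tcp_rot: [3.141, 0.0, 1.694]
contact_force: [-0.1, -1.8, 2.9]
grip_width: 0.4
```

Call:
arm_command:
  increments: [1, 0, 0, -6, 0, 1, 0, 0, -12, 0, 1, 20, 0, -12, 0, 1, 40, 0, -12, 0, 1, 46, 0, -12, 0, 1, 46, 0, -12, 0, 1, 46, 0, -8, 0, 1, 46, 0, -4, 0, 1, 46, 0, -2, 0, 1, 46, 0, -1, 0, 1, 46, 0, 0, 0, 1, 46, 0, 0, 0, 1, 46, 0, 0, 0]

```text
time: 7.45
tool_pos: [583.2, 92.6, 76.8]
tcp_rot: [3.141, 0.0, 1.694]
contact_force: [0.1, -0.6, 0.2]
grip_width: 0.4
```

There is no contact at place 2, so it is probably the latched key. I'll probe a little lower, still short of home for an up key.

Call:
arm_command:
  increments: [1, 0, 0, 1, 0, 1, 0, 0, 2, 0, 1, 0, 0, 2.5, 0, 1, 0, 0, 2.5, 0, 1, 0, 0, 2.5, 0]

```text
time: 8.07
tool_pos: [583.2, 92.7, 74.4]
tcp_rot: [3.141, 0.0, 1.694]
contact_force: [-1.3, -0.6, 2.8]
grip_width: 0.1
```

Call:
arm_command:
  increments: [1, 0, 0, 1, 0, 1, 0, 0, 2, 0, 1, 0, 0, 2.6, 0, 1, 0, 0, 3, 0, 1, 0, 0, 3, 0, 1, 0, 0, 3, 0]

```text
time: 8.82
tool_pos: [583.2, 92.6, 71.7]
tcp_rot: [3.141, 0.0, 1.694]
contact_force: [-1.8, 0.3, 7.7]
grip_width: 0.4
```

Call:
arm_command:
  increments: [1, 0, 0, 0.4, 0, 1, 0, 0, 0.7, 0, 1, 0, 0, 0.7, 0, 1, 0, 0, 0.7, 0]

```text
time: 9.32
tool_pos: [583.3, 92.7, 71.7]
tcp_rot: [3.141, 0.0, 1.694]
contact_force: [-4.1, 0.3, 12.5]
grip_width: 0.7
```

The measured height held at 71.7 while the force rose to 12.5 N, so the key is on its firm stop. I'll lift clear, then tap lightly to confirm it popped up.

Call:
arm_command:
  increments: [1, 0, 0, -3, 0, 1, 0, 0, -8, 0, 1, 0, 0, -18, 0, 1, 0, 0, -18, 0, 1, 0, 0, -18, 0, 1, 0, 0, -18, 0, 1, 0, 0, -14, 0, 1, 0, 0, -10, 0, 1, 0, 0, -8, 0, 1, 0, 0, -7, 0, 1, 0, 0, -6.2, 0, 1, 0, 0, -6.2, 0, 1, 0, 0, -6.2, 0]

```text
time: 10.95
tool_pos: [583.0, 92.6, 76.8]
tcp_rot: [-3.141, 0.0, 1.694]
contact_force: [-1.1, 0.5, 3.4]
grip_width: 0.9
```

Place 2 is now up: 3.4 N at a height where there was no contact before. A tap on place 1 completes the check.

Call:
arm_command:
  increments: [1, 0, 0, -6, 0, 1, 0, 0, -12, 0, 1, 20, 0, -12, 0, 1, 40, 0, -12, 0, 1, 46, 0, -12, 0, 1, 46, 0, -12, 0, 1, 46, 0, -8, 0, 1, 46, 0, -4, 0, 1, 46, 0, -2, 0, 1, 46, 0, -1, 0, 1, 46, 0, 0, 0, 1, 46, 0, 0, 0, 1, 46, 0, 0, 0]

```text
time: 12.58
tool_pos: [577.6, 138.2, 76.8]
tcp_rot: [3.141, 0.0, 1.694]
contact_force: [-0.9, -2.0, 3.4]
grip_width: 0.2
```

Call:
arm_command:
  increments: [1, 0, 0, -10, 0, 1, 0, 0, -50, 0, 1, -50, 0, -110, 0, 1, -110, 0, -150, 0, 1, -130, 0, -150, 0, 1, -130, 0, -150, 0, 1, -130, 0, -150, 0, 0, -130, 0, -150, 0, 0, -130, 0, -150, 0, 0, -130, 0, -150, 0, 0, -130, 0, -150, 0, 0, -130, 0, -150, 0, 0, -130, 0, -150, 0]

```text
time: 14.2
tool_pos: [593.4, 9.3, 226.7]
tcp_rot: [3.142, 0.0, 1.694]
contact_force: [-0.2, -0.8, -1.3]
grip_width: 56.4
```

```bash
python3 - <<'E'
from h import *
o=sensors.get_obs(); print(o["time"],o["tool_pos"],o["contact_force"])
a=imaging.capture("wrist"); cv2.imwrite("pics/w3.png",a)
s=imaging.capture("scene"); s0=cv2.imread("pics/scene0.png"); cv2.imwrite("pics/scene3.png",s)
d=cv2.absdiff(s,s0).max(2)
for n,(x0,y0,x1,y1) in dict(can=(388,148,436,220),hammer=(245,250,395,325),clamp=(158,188,212,250),tee=(180,245,216,298)).items(): print(n,int((d[y0:y1,x0:x1]>45).sum()))
E
```

```text
14.2 [593.44936414   9.25073926 226.71826936] [-0.19817855 -0.78511056 -1.30845287]
can 0
hammer 0
clamp 0
tee 0
```

View pics/w3.png

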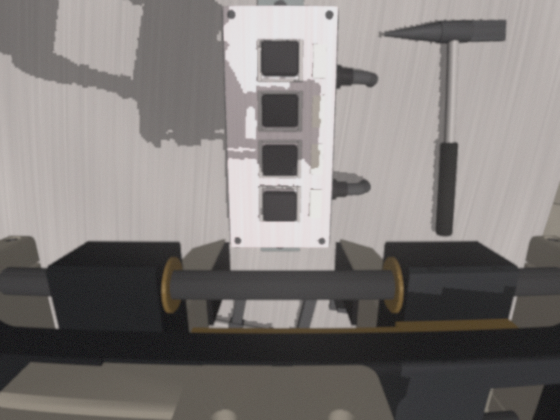

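The final wrist view shows the four keys in place at (280,58), (280,110), (280,160) and (280,206), and the hammer where it was. The arm is clear at 227 mm, so I'm handing in.

```bash
python3 -c "
from plant import ticket
print(ticket.close_job())"
```

```text
the job is handed in; nothing more can be done
None
```

The latched key was at place 2. I pressed it through to its firm stop and it popped up again; the job was handed in at about 14.3 s.

- **Finding it:** Light taps to about 3 mm below the up height gave 2.9–3.4 N at places 4, 3 and 1, which are up keys. Place 2 gave no contact there, and first pushed back (2.8 N) about 5 mm below the up height.
- **Pressing it:** The measured tip height held at 71.7 mm (8.3 mm down) while the force rose to 12.5 N, so it was on the stop. Tapped again after release, place 2 gave 3.4 N at the same tap height, so it is up.
- **Other keys:** Each was pushed only about 3 mm, well short of latching. I did not tap them again afterwards.
- **Tools around the box:** Comparing scene pictures from before and after, no pixels changed beyond the threshold around the can, hammer, clamp or T-piece.

The arm finished clear of everything, at 227 mm. No check failed or disagreed. The force readings did carry about 1–2 N of sideways noise.

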